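# Put the gouache jars back in their caddy

## Task

Tidy up the painting table: stand the four lidded gouache jars back in the wooden caddy, each upright in the bay painted in its own colour, red, yellow, blue and green. Set the glass jars down rather than dropping them or laying them over. The two dropper bottles of ink, red and blue, do not belong in the caddy: leave them standing where they are.

Things in the scene. Friction and masses are not known exactly. Their poses are not given: they have to be found in the camera images.
- jar_red: loose jar of red gouache: red body 43 mm across, 48 mm high, with a white label; wide flat red screw lid 46 mm across from 48 to 66 mm height; 0.08 to 0.16 kg. Origin: centre of its underside, z up. Starts upright on the table with 45 mm clear all round, but for flat things under 20 mm and the caddy's low walls. Other things in reach (glass, tape roll) are at most 90 mm high.
- jar_yellow: loose jar of yellow gouache: yellow body 43 mm across, 48 mm high, with a white label; wide flat yellow screw lid 46 mm across from 48 to 66 mm height; 0.08 to 0.16 kg. Origin: centre of its underside, z up. Starts upright on the table with 45 mm clear all round, but for flat things under 20 mm and the caddy's low walls. Other things in reach (glass, tape roll) are at most 90 mm high.
- jar_blue: loose jar of blue gouache: blue body 43 mm across, 48 mm high, with a white label; wide flat blue screw lid 46 mm across from 48 to 66 mm height; 0.08 to 0.16 kg. Origin: centre of its underside, z up. Starts upright on the table with 45 mm clear all round, but for flat things under 20 mm and the caddy's low walls. Other things in reach (glass, tape roll) are at most 90 mm high.
- jar_green: loose jar of green gouache: green body 43 mm across, 48 mm high, with a white label; wide flat green screw lid 46 mm across from 48 to 66 mm height; 0.08 to 0.16 kg. Origin: centre of its underside, z up. Starts upright on the table with 45 mm clear all round, but for flat things under 20 mm and the caddy's low walls. Other things in reach (glass, tape roll) are at most 90 mm high.
- bay_red: red bay of the fixed plywood caddy: floor pad painted red, red tab over its far wall. Origin: centre of the bay's floor, on top, 10 mm above the table; z up. 64 mm square inside; walls 6 mm thick rise 24 mm above the floor. Four bays in a row along this frame's y, 70 mm apart; x points across the row to the tabs. The order of colours in the row varies.
- bay_yellow: yellow bay of the fixed plywood caddy: floor pad painted yellow, yellow tab over its far wall. Origin: centre of the bay's floor, on top, 10 mm above the table; z up. 64 mm square inside; walls 6 mm thick rise 24 mm above the floor. Four bays in a row along this frame's y, 70 mm apart; x points across the row to the tabs. The order of colours in the row varies.
- bay_blue: blue bay of the fixed plywood caddy: floor pad painted blue, blue tab over its far wall. Origin: centre of the bay's floor, on top, 10 mm above the table; z up. 64 mm square inside; walls 6 mm thick rise 24 mm above the floor. Four bays in a row along this frame's y, 70 mm apart; x points across the row to the tabs. The order of colours in the row varies.
- bay_green: green bay of the fixed plywood caddy: floor pad painted green, green tab over its far wall. Origin: centre of the bay's floor, on top, 10 mm above the table; z up. 64 mm square inside; walls 6 mm thick rise 24 mm above the floor. Four bays in a row along this frame's y, 70 mm apart; x points across the row to the tabs. The order of colours in the row varies.
- ink_red: look-alike that stays: loose dropper bottle of red ink, red round body 42 mm across, 36 mm high, white label, sloping red shoulder, narrow black cap and black rubber bulb 13 to 20 mm across, 88 mm high in all; 0.09 kg. Origin: centre of its underside, z up. Starts upright on the table among the jars.
- ink_blue: look-alike that stays: loose dropper bottle of blue ink, blue round body 42 mm across, 36 mm high, white label, sloping blue shoulder, narrow black cap and black rubber bulb 13 to 20 mm across, 88 mm high in all; 0.09 kg. Origin: centre of its underside, z up. Starts upright on the table among the jars.

How it is judged:
By the outcome, as a careful person would: the job done as asked, in the order asked, and still so for the second after the job is handed in, with the robot touching nothing.
It also fails if it takes over 99 s, if anything falls off the work surface, if the arm or the gripper's body presses on something with over 40 N, if the wrist force passes 120 N, or if a joint passes its speed limit or range.

## Robot

A 6-joint arm with a two-finger parallel gripper is mounted at the origin on the work surface. World frame = base frame: x ahead of the robot, y to its left, z up, the work surface at z = 0. Lengths are in m, angles in degrees, forces in N, time in s.
With the tool pointing down it reaches from about 0.325 to 0.775 m from the base axis. Payload 5.5 kg.
Tool frame: the origin (TCP) lies at the very end of the fingers, on their centre line; the grasp point (between the pads) lies 19 mm behind it; z points along the fingers, y is the line along which they close (so a half turn about z gives the same grasp; the last joint's range is limited). The gripper opens to 85 mm and grips with 20 to 120 N. Pads are 22 mm wide; open, the fingers measure 114 mm over their backs; the gripper's body (76 mm by 85 mm) begins 54 mm behind the grasp point. The pads swing forward as they close: fully open they stand 13 mm farther back than shut.
Start: joints at [70.72, 5.22, 70.514, -0, 104.267, -3.249], TCP at [0.166, 0.577, 0.204] pointing down, gripper open.
Joint ranges: [-164.24, 164.24], [-49.07, 125.15], [9.68, 141.18], [-86.29, 266.29], [3.28, 154.24], [-151.56, 151.56]. Speed limits (degrees/s): [147.25, 147.25, 172.46, 180, 180, 180].

## Interface

Orientations are given as a 3x3 rotation matrix whose columns are the frame's x, y, z axes.
In Python, from rig import read_state, capture, camera_info, job_done gives the robot as it stands.
- The arm moves only by the tool move_arm, never from a script. Its argument "deltas" is a list that holds one entry, the list of rows, each a list of 7 numbers: the turn, a rotation vector about the tool's x, y, z in rad, then the shift along the tool's x, y, z in mm, then the opening, from -1 (shut) to 1 (fully open). In form: [[[rx, ry, rz, tx, ty, tz, fingers], ...]]. A call has 1 to 12 rows; each row is the pose to reach, as a shift and turn from the pose commanded when the call began, along the tool's axes at that moment; what a row does not reach only later rows make up. A row lasts 1/8 s, in which the tool goes at most 62.5 mm and 10.7 degrees, less where a joint would pass 70% of its speed; a pose out of reach is approached as far as the arm can. A call with a gripper value outside its range is refused whole. The fingers move at their own pace and stop on an object; "grip_force" is the grip in N (left out, the last holds). Time passes only in rows, so rows that repeat a pose let the fingers close. It gives the time, the measured TCP pose, the force, the opening and the grip force at its end, in the units of the state.
- read_state(): the state, without advancing time (a new reading comes with each control period).
- capture(name): name is "side" or "top"; returns (picture, depth): 480x640x3 uint8, red, green, blue; 480x640 float32, m along the optical axis (not along the pixel's ray), 0 where there is no reading.
- camera_info(name): a dict with "K" (3x3 intrinsics, pixels), "world_from_camera" (4x4, takes a point from camera to world coordinates). Camera axes: x right, y down, z forward; pixel columns grow to the right and rows downward; lengths in m; the calibration is good to about 2 mm. A picture is of the moment at which its call begins. camera_info takes no time and is no camera call.
- job_done(): hands the job in; it is judged then, once.
The state is a dict: "t": time; "joint_pos": joint angles; "qd": joint speeds; "joint_torque": joint torques, N m; "tcp_pos": TCP position; "tool_rot": TCP orientation; "force": force on the tool from outside, world axes, zero at the start; "moment": the same for the moment, N m; "opening": finger opening in m; "gripper_force": force on a finger pad.
Only numpy, scipy, OpenCV 4.12 (cv2) and the standard library are available. Lean on these libraries where they do the work, as an engineer would, in place of code of your own. Each camera call takes 0.05 s, during which the arm holds its last target. There are 200 camera calls.

## Working session

There is one attempt and no reset: what is moved stays moved. The work goes in short steps, Python scripts to look and compute and a tool call to move; the robot and the scene stay as the last step left them, time stands still between calls to the robot, and variables do not carry over. Pictures are saved under pics/ and viewed, at most 14 in all, crops included, and the job is handed in when it is done.

Besides the shell and the picture viewer there is one more tool, called after "Emit:" by a JSON object that holds its "name" and its "arguments". move_arm: Moves the arm, as the interface text tells. Its arguments: {"type":"object","properties":{"deltas":{"type":"array","items":{"type":"array","items":{"type":"array","items":{"type":"number"}}}},"grip_force":{"type":"number"}},"required":["deltas"]}

```bash
mkdir -p pics; ls
python3 - <<'E'
from rig import *
import cv2,numpy as np
s=read_state();print(s['t'],s['tcp_pos'],s['tool_rot'],s['opening'])
for n in('top','side'):
    im,d=capture(n);np.savez(f'{n}0.npz',im=im,d=d);cv2.imwrite(f'pics/{n}0.png',im[:,:,::-1])
    c=camera_info(n);print(n,np.round(c['K'],1).tolist(),np.round(c['world_from_camera'],3).tolist())
E
```

```text
pics
0.0 [0.16558888 0.5763526  0.20265595] [[-9.61106638e-01  2.76176736e-01 -6.63957169e-04]
 [ 2.76177500e-01  9.61104939e-01 -1.81213794e-03]
 [ 1.37662174e-04 -1.92502783e-03 -9.99998138e-01]] 0.08531395027294751
top [[560.2, 0.0, 325.4], [0.0, 560.2, 235.1], [0.0, 0.0, 1.0]] [[0.002, -0.989, 0.151, 0.405], [-1.0, -0.002, -0.0, -0.006], [0.001, -0.151, -0.989, 1.102], [0.0, 0.0, 0.0, 1.0]]
side [[482.4, 0.0, 323.0], [0.0, 482.4, 243.6], [0.0, 0.0, 1.0]] [[-0.889, -0.261, 0.375, 0.228], [-0.457, 0.49, -0.742, 0.682], [0.01, -0.831, -0.556, 0.547], [0.0, 0.0, 0.0, 1.0]]
```

View pics/top0.png

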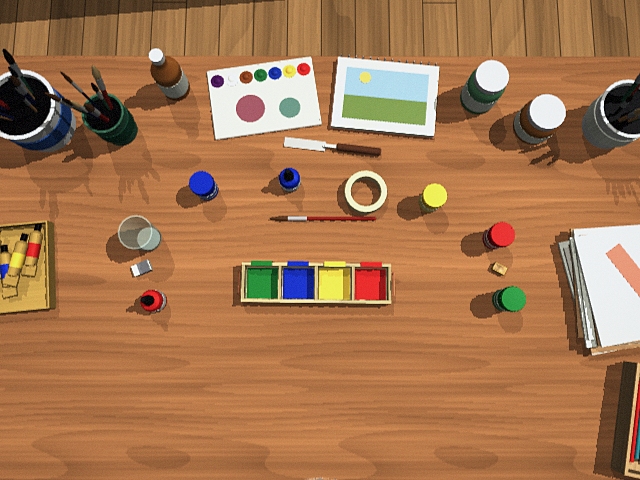

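View pics/side0.png

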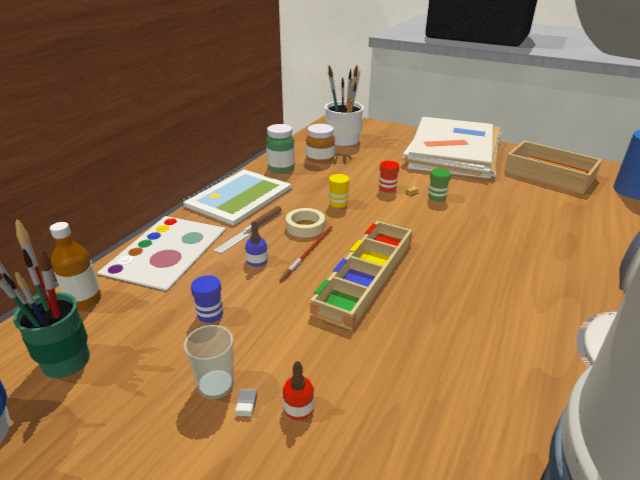

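The top view shows the jar lids at about blue (203,184), yellow (434,196), red (499,235) and green (511,299). The inks are at (289,179) and (150,300). The bays run green, blue, yellow, red at columns 262, 297, 333 and 369, row 283. The side view agrees.

```bash
cat > h.py <<'E'
from rig import *
import cv2,numpy as np
def cast(c,u,v,z):
    K=np.array(c['K']);T=np.array(c['world_from_camera'])
    r=T[:3,:3]@np.linalg.inv(K)@[u,v,1];o=T[:3,3]
    return o+r*(z-o[2])/r[2]
def pts3(c,d):
    K=np.array(c['K']);T=np.array(c['world_from_camera'])
    v,u=np.mgrid[:480,:640];P=np.stack([(u-K[0,2])/K[0,0]*d,(v-K[1,2])/K[1,1]*d,d],-1)
    return P@T[:3,:3].T+T[:3,3]
H={'red':[(0,6),(174,180)],'yellow':[(25,33)],'blue':[(112,126)],'green':[(50,75)]}
def mask(im,col):
    h=cv2.cvtColor(im,cv2.COLOR_RGB2HSV)
    return sum(cv2.inRange(h,(a,150,60),(b,255,255)) for a,b in H[col])
def blobs(im,col,amin=150):
    n,l,s,_=cv2.connectedComponentsWithStats(mask(im,col))
    return [l==i for i in range(1,n) if s[i,4]>amin]
E
python3 - <<'E'
from h import *
for n in('top','side'):
    q=np.load(n+'0.npz');c=camera_info(n);P=pts3(c,q['d'])
    for col in H:
        for b in blobs(q['im'],col,120):
            v,u=np.where(b);p=P[b];z=p[:,2]
            # lid-top points: within 4 mm of 66 mm
            t=b&(abs(P[...,2]-.066)<.004); o=''
            if t.sum()>60:
                cn=max(cv2.findContours(t.astype(np.uint8),0,2)[0],key=cv2.contourArea)
                (a,bb),r=cv2.minEnclosingCircle(cn); x0,y0,w,h=cv2.boundingRect(cn)
                o=('lid ray',cast(c,a,bb,.066)[:2].round(4),'pts',p[abs(z-.066)<.004].mean(0).round(4),w,h)
            print(n,col,b.sum(),int(u.mean()),int(v.mean()),'z',np.percentile(z,[5,50,95]).round(3),p.mean(0)[:2].round(3),*o)
c=camera_info('top');q=np.load('top0.npz')
for col in H:
    for b in blobs(q['im'],col,300):
        v,u=np.where(b)
        if 255<v.mean()<300 and 240<u.mean()<390:
            P=pts3(c,q['d']);f=b&(abs(P[...,2]-.01)<.004);v,u=np.where(f)
            print(col,f.sum(),'bay floor ray',cast(c,u.mean(),v.mean(),.01).round(4),P[f].min(0).round(3),P[f].max(0).round(3))
E
```

```text
top red 124 303 68 z [0.004 0.008 0.011] [0.916 0.04 ]
top red 207 341 218 z [0.004 0.008 0.011] [ 0.606 -0.038]
top red 486 502 233 z [0.061 0.066 0.069] [ 0.565 -0.336] lid ray [ 0.5648 -0.3375] pts [ 0.565  -0.3378  0.0658] 25 24
top red 170 32 249 z [0.017 0.025 0.03 ] [0.537 0.55 ]
top red 955 370 283 z [0.007 0.01  0.013] [ 0.475 -0.094]
top red 280 152 300 z [0.034 0.044 0.049] [0.442 0.318]
top red 298 635 425 z [0.012 0.016 0.019] [ 0.215 -0.58 ]
top yellow 447 434 194 z [0.062 0.066 0.069] [ 0.639 -0.212] lid ray [ 0.6401 -0.2136] pts [ 0.6397 -0.2133  0.0659] 24 23
top yellow 122 15 259 z [0.034 0.039 0.042] [0.518 0.584]
top yellow 124 334 263 z [-0.     0.035  0.039] [ 0.513 -0.024]
top yellow 679 330 284 z [0.007 0.01  0.014] [ 0.474 -0.017]
top blue 233 289 178 z [0.037 0.044 0.05 ] [0.676 0.063]
top blue 477 201 182 z [0.058 0.066 0.069] [0.661 0.227] lid ray [0.6624 0.2295] pts [0.6627 0.2298 0.0662] 25 23
top blue 933 297 283 z [0.007 0.01  0.014] [0.476 0.046]
top green 878 261 282 z [0.007 0.011 0.014] [0.477 0.116]
top green 472 512 298 z [0.062 0.066 0.069] [ 0.
[... 441 characters left out ...]
418 -0.2101] pts [ 0.6413 -0.2109  0.0664] 20 12
side yellow 225 374 257 z [0.009 0.011 0.012] [ 0.479 -0.034]
side blue 175 358 278 z [0.009 0.011 0.012] [0.481 0.041]
side blue 377 205 284 z [0.065 0.067 0.068] [0.661 0.235] lid ray [0.6625 0.2333] pts [0.6652 0.2306 0.0666] 28 18
side green 252 340 301 z [0.009 0.011 0.012] [0.483 0.109]
red 892 bay floor ray [ 0.475 -0.094  0.01 ] [ 0.446 -0.124  0.006] [ 0.505 -0.064  0.014]
yellow 649 bay floor ray [ 0.4745 -0.0171  0.01  ] [ 0.448 -0.039  0.006] [0.504 0.006 0.014]
blue 885 bay floor ray [0.476  0.0465 0.01  ] [0.448 0.017 0.006] [0.506 0.076 0.014]
green 825 bay floor ray [0.4769 0.1167 0.01  ] [0.449 0.087 0.006] [0.506 0.146 0.014]
```

Emit:
{"name": "move_arm", "arguments": {"deltas": [[[0, 0, 0.18, -55, -47, 0, 1], [0, 0, 0.37, -110, -95, 0, 1], [0, 0, 0.55, -165, -142, 0, 1], [0, 0, 0.74, -220, -190, 0, 1], [0, 0, 0.92, -275, -237, 0, 1], [0, 0, 1.1, -335, -285, 0, 1], [0, 0, 1.291, -391, -332, 0, 1], [0, 0, 1.291, -420, -386, 0, 1], [0, 0, 1.291, -450, -440, 0, 1], [0, 0, 1.291, -480, -495, 0, 1], [0, 0, 1.291, -510, -548, 0, 1], [0, 0, 1.291, -540, -600, 0, 1]]]}}

```text
t: 1.6
tcp_pos: [0.5026, -0.087, 0.2034]
tool_rot: [[0.0, 1.0, -0.0], [1.0, -0.0, 0.0], [0.0, -0.0, -1.0]]
force: [0.5, -0.3, 0.5]
opening: 0.0853
gripper_force: 0.0
```

Emit:
{"name": "move_arm", "arguments": {"deltas": [[[0, 0, 0, -55, 14, 0, 1], [0, 0, 0, -110, 27, 0, 1], [0, 0, 0, -165, 40, 10, 1], [0, 0, 0, -189, 46, 60, 1], [0, 0, 0, -189, 46, 90, 1], [0, 0, 0, -189, 46, 90, 1], [0, 0, 0, -189, 46, 90, 1]]]}}

```text
t: 2.48
tcp_pos: [0.549, -0.274, 0.1154]
tool_rot: [[-0.0, 1.0, 0.002], [1.0, 0.0, -0.001], [-0.001, 0.002, -1.0]]
force: [-0.4, 0.2, 0.4]
opening: 0.0853
gripper_force: 0.0
```

```bash
cat > look.py <<'E'
import sys
from h import *
s=read_state();print(s['t'],s['tcp_pos'].round(4) if hasattr(s['tcp_pos'],'round') else s['tcp_pos'])
for n in sys.argv[2:]:
    im,d=capture(n);cv2.imwrite(f'pics/{n}{sys.argv[1]}.png',im[:,:,::-1])
    P=pts3(camera_info(n),d)
    for col in H:
        for b in blobs(im,col,50):
            p=P[b];p=p[(p[:,2]>.05)&(p[:,2]<.14)]
            if len(p)>30: print(n,col,len(p),p.mean(0).round(4),'z95',np.percentile(p[:,2],90).round(4))
E
python3 look.py 1 side top
```

```text
2.475 [ 0.549  -0.274   0.1154]
side red 219 [ 0.5657 -0.3299  0.0626] z95 0.0676
side red 276 [0.7842 0.4017 0.1142] z95 0.1344
side yellow 255 [ 0.6399 -0.2067  0.0632] z95 0.0676
side blue 369 [0.6653 0.2307 0.0667] z95 0.0678
side green 89 [ 0.4493 -0.3528  0.067 ] z95 0.0682
top yellow 438 [ 0.6398 -0.2134  0.0659] z95 0.0687
top blue 463 [0.6624 0.2289 0.0658] z95 0.0687
top green 461 [ 0.4455 -0.3522  0.0658] z95 0.0683
```

View pics/side1.png

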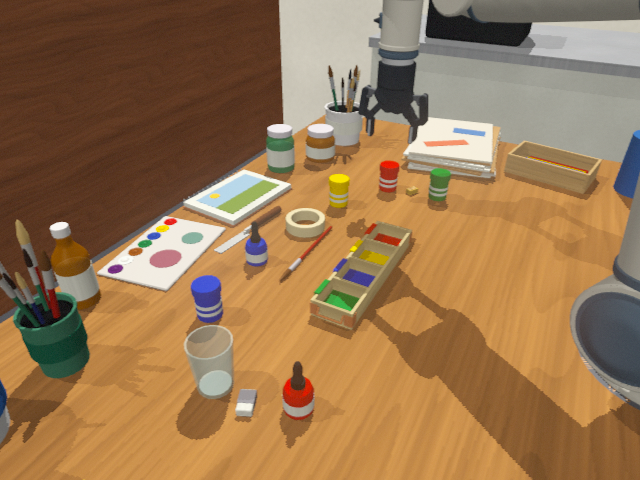

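The side view shows the open gripper still about 60 mm short of and above the red jar at (388,178). The row limit had held back the commanded pose. I'll shift the rest of the way and go down.

Emit:
{"name": "move_arm", "arguments": {"deltas": [[[0, 0, 0, -40, 11, 0, 1], [0, 0, 0, -62, 16.5, 0, 1], [0, 0, 0, -62, 16.5, 0, 1], [0, 0, 0, -62, 16.5, 40, 1], [0, 0, 0, -62, 16.5, 70, 1], [0, 0, 0, -62, 16.5, 77, 1], [0, 0, 0, -62, 16.5, 77, 1], [0, 0, 0, -62, 16.5, 77, 1]]]}}

```text
t: 3.58
tcp_pos: [0.5661, -0.3363, 0.0393]
tool_rot: [[-0.0, 1.0, 0.003], [1.0, 0.0, -0.002], [-0.002, 0.003, -1.0]]
force: [0.3, -0.7, -0.4]
opening: 0.0851
gripper_force: 0.0
```

Emit:
{"name": "move_arm", "arguments": {"deltas": [[[0, 0, 0, -2, -1, 2, 0.3], [0, 0, 0, -2, -1, 2, -0.5], [0, 0, 0, -2, -1, 2, -1], [0, 0, 0, -2, -1, 2, -1], [0, 0, 0, -2, -1, 2, -1], [0, 0, 0, -2, -1, 2, -1], [0, 0, 0, -2, -1, 2, -1]]], "grip_force": 40}}

```text
t: 4.45
tcp_pos: [0.5669, -0.3411, 0.0448]
tool_rot: [[0.001, 1.0, 0.011], [1.0, -0.001, -0.009], [-0.009, 0.011, -1.0]]
force: [-6.0, 1.9, 28.7]
opening: 0.004
gripper_force: 40.7
```

```bash
python3 look.py 2 side
python3 - <<'E'
import cv2
im=cv2.imread('pics/side2.png');cv2.imwrite('pics/c2.png',cv2.resize(im[60:240,280:520],None,fx=3,fy=3,interpolation=2))
E
```

```text
4.45 [ 0.5669 -0.3411  0.0448]
side red 200 [ 0.5806 -0.3284  0.063 ] z95 0.0708
side red 273 [0.784  0.4018 0.114 ] z95 0.1338
side yellow 253 [ 0.6397 -0.2066  0.0632] z95 0.0679
side blue 369 [0.6652 0.2306 0.0667] z95 0.0678
side green 64 [ 0.4483 -0.3496  0.0669] z95 0.068
```

View pics/c2.png

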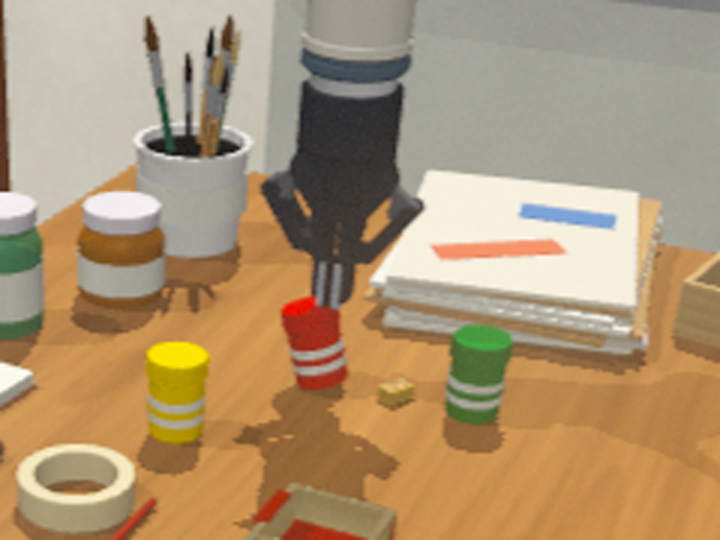

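The crop shows a missed grasp. The fingers are shut beside the red lid at crop (335,285), with the jar leaning at (315,340) and still standing. I'll check where the TCP projects compared with the visible fingertips.

```bash
cat >> h.py <<'E'
def proj(c,p):
    T=np.linalg.inv(np.array(c['world_from_camera']));q=np.array(c['K'])@(T@[*p,1])[:3];return (q/q[2])[:2].round(1)
E
python3 - <<'E'
from h import *
s=read_state();p=np.array(s['tcp_pos'])
for n in('side','top'):
    c=camera_info(n);print(n,proj(c,p),proj(c,p+[0,0,.02]),proj(c,[.565,-.338,.066]))
c=camera_info('side');im,d=capture('side');P=pts3(c,d)
g=cv2.cvtColor(im,cv2.COLOR_RGB2HSV)
for v in range(120,195,5):
    print(v,[(u,*P[v,u].round(3),*im[v,u]) for u in (382,387,391,395)])
im,d=capture('top');cv2.imwrite('pics/t3.png',cv2.resize(im[180:340,420:560],None,fx=3.5,fy=3.5,interpolation=2)[:,:,::-1])
E
```

```text
side [389.8 172.3] [390.5 164.6] [390.8 164.8]
top [500.5 234.9] [503.8 233.3] [502.3 234.2]
120 [(382, np.float64(0.595), np.float64(-0.334), np.float64(0.172), np.uint8(52), np.uint8(51), np.uint8(52)), (387, np.float64(0.578), np.float64(-0.319), np.float64(0.179), np.uint8(49), np.uint8(49), np.uint8(48)), (391, np.float64(0.572), np.float64(-0.33), np.float64(0.177), np.uint8(59), np.uint8(57), np.uint8(52)), (395, np.float64(0.563), np.float64(-0.331), np.float64(0.178), np.uint8(58), np.uint8(55), np.uint8(53))]
125 [(382, np.float64(0.593), np.float64(-0.331), np.float64(0.162), np.uint8(57), np.uint8(56), np.uint8(55)), (387, np.float64(0.578), np.float64(-0.322), np.float64(0.167), np.uint8(57), np.uint8(55), np.uint8(51)), (391, np.float64(0.571), np.float64(-0.331), np.float64(0.165), np.uint8(58), np.uint8(53), np.uint8(53)), (395, np.float64(0.558), np.float64(-0.32), np.float64(0.171), np.uint8(58), np.uint8(51), np.uint8(50))]
130 [(382, np.float64(0.727), np.float64(-0.709), np.float64(0.002), np.uint8(196), np.uint8(140), np.uint8(77)), (387, np.float64(0.577), np.f
[... 4817 characters left out ...]
.019), np.uint8(162), np.uint8(56), np.uint8(42)), (391, np.float64(0.556), np.float64(-0.327), np.float64(0.019), np.uint8(156), np.uint8(44), np.uint8(23)), (395, np.float64(0.551), np.float64(-0.343), np.float64(0.013), np.uint8(165), np.uint8(87), np.uint8(49))]
190 [(382, np.float64(0.577), np.float64(-0.326), np.float64(0.001), np.uint8(126), np.uint8(82), np.uint8(50)), (387, np.float64(0.566), np.float64(-0.33), np.float64(0.002), np.uint8(121), np.uint8(80), np.uint8(43)), (391, np.float64(0.558), np.float64(-0.338), np.float64(0.001), np.uint8(124), np.uint8(85), np.uint8(47)), (395, np.float64(0.55), np.float64(-0.343), np.float64(0.0), np.uint8(168), np.uint8(118), np.uint8(64))]
```

View pics/t3.png

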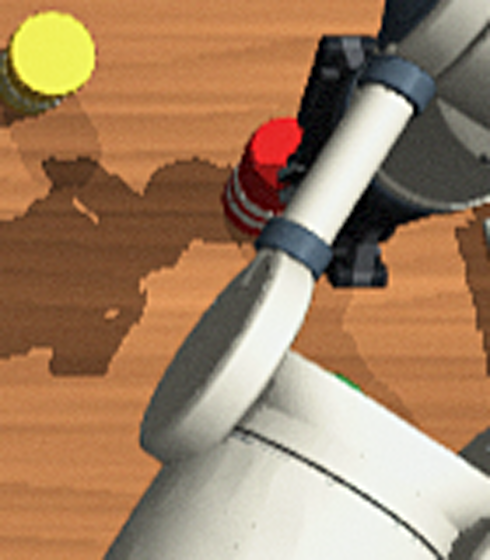

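Run:
```python
from h import *
c=camera_info('side')
print('side1 tips at z',[(z,proj(c,[.50,-.274,z]).tolist(),proj(c,[.598,-.274,z]).tolist()) for z in(.115,.128,.14,.155)])
im=cv2.imread('pics/side1.png')
cv2.imwrite('pics/c4.png',cv2.resize(im[80:160,340:440],None,fx=6,fy=6,interpolation=cv2.INTER_NEAREST))
im,d=capture('side');P=pts3(c,d)
m=(abs(P[...,0]-.565)<.03)&(abs(P[...,1]+.335)<.03)&(P[...,2]>.03)&(im.max(2)-im.min(2)<25)
print('lowest grey finger z',np.sort(P[m][:,2])[:8].round(3))
```

```text
side1 tips at z [(0.115, [410.6, 160.9], [369.0, 152.4]), (0.128, [411.2, 155.3], [369.3, 146.9]), (0.14, [411.8, 150.1], [369.7, 141.8]), (0.155, [412.6, 143.5], [370.1, 135.4])]
lowest grey finger z [0.03  0.03  0.031 0.031 0.032 0.032 0.033 0.033]
```

View pics/c4.png

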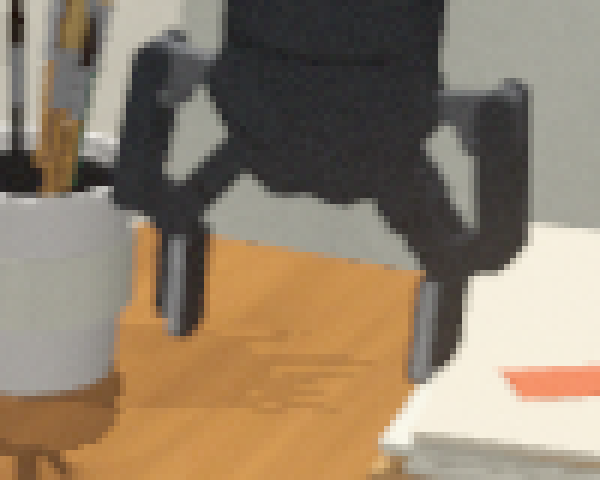

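The crop shows the open fingertips at pixels (371,136) and (410,143), which is z ≈ 0.155 with the TCP reported at 0.115. The real fingers therefore end about 28 mm short of the reported TCP when shut, or about 40 mm when open. That means the fingers closed above the lid and tilted the jar. I'll lift slowly so it rocks back upright.

Emit:
{"name": "move_arm", "arguments": {"deltas": [[[0, 0, 0, 0, 0, -4, -1], [0, 0, 0, 0, 0, -8, -1], [0, 0, 0, 0, 0, -12, -1], [0, 0, 0, 0, 0, -16, -1], [0, 0, 0, 0, 0, -20, -1], [0, 0, 0, 0, 0, -25, -1], [0, 0, 0, 0, 0, -40, -1], [0, 0, 0, 0, 0, -70, 1], [0, 0, 0, 0, 0, -80, 1], [0, 0, 0, 0, 0, -80, 1], [0, 0, 0, 0, 0, -80, 1]]]}}

```text
t: 6.02
tcp_pos: [0.5636, -0.3377, 0.1134]
tool_rot: [[0.0, 1.0, -0.002], [1.0, -0.0, 0.001], [0.001, -0.002, -1.0]]
force: [0.1, -0.5, -0.8]
opening: 0.0722
gripper_force: 0.0
```

```bash
cat > red.py <<'E'
import sys
from h import *
# red/any jar axis from the side view: lid-top points; and grey fingertip heights
col=sys.argv[1];s=read_state();t=np.array(s['tcp_pos']);print(s['t'],t.round(4),s['force'])
c=camera_info('side');im,d=capture('side');P=pts3(c,d);cv2.imwrite(f'pics/side{sys.argv[2]}.png',im[:,:,::-1])
for b in blobs(im,col,100):
    p=P[b];p=p[(p[:,2]>-.01)]
    top=np.percentile(p[:,2],97);q=p[p[:,2]>top-.004]
    if .05<top<.2: print(col,len(p),'top z',top.round(4),'lid-top mean',q.mean(0).round(4),'n',len(q),'x',q[:,0].min().round(3),q[:,0].max().round(3),'y',q[:,1].min().round(3),q[:,1].max().round(3))
m=(abs(P[...,0]-t[0])<.07)&(abs(P[...,1]-t[1])<.02)&(P[...,2]>t[2]+.015)&(P[...,2]<t[2]+.12)&(im.max(2).astype(int)-im.min(2)<25)
for nm,k in(('finger -x',P[...,0]<t[0]-.0),('finger +x',P[...,0]>t[0])):
    f=P[m&k]
    if len(f)>5:
        z0=np.percentile(f[:,2],3);g=f[f[:,2]<z0+.02];print(nm,'tip z-tcp',(z0-t[2]).round(4),'x-tcp',(np.percentile(g[:,0],[5,95])-t[0]).round(3),'y-tcp',(np.percentile(g[:,1],[5,95])-t[1]).round(3))
E
python3 red.py red 5
```

```text
6.025 [ 0.5636 -0.3377  0.1134] [ 0.07590631 -0.54457445 -0.77168504]
red 301 top z 0.0684 lid-top mean [ 0.569  -0.3363  0.067 ] n 114 x 0.547 0.593 y -0.36 -0.316
red 305 top z 0.1507 lid-top mean [0.7743 0.4092 0.1759] n 16 x 0.228 0.813 y 0.388 0.682
finger -x tip z-tcp 0.0483 x-tcp [-0.047 -0.034] y-tcp [-0.002  0.012]
finger +x tip z-tcp 0.0466 x-tcp [0.038 0.05 ] y-tcp [-0.005  0.011]
```

View pics/side5.png

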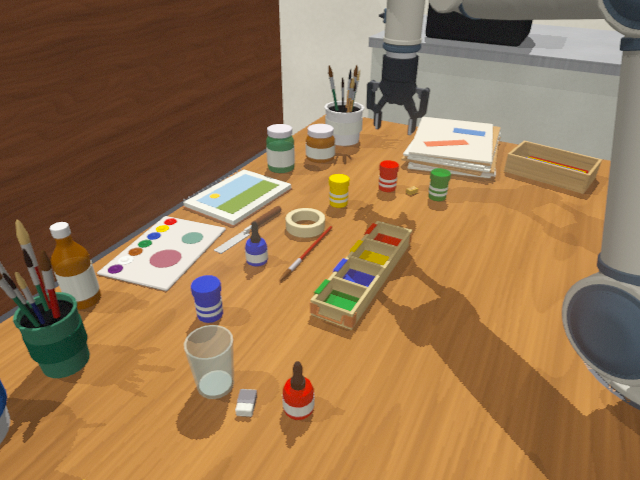

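The side view shows the red jar upright again at (388,177), with the gripper open above it. The finger ends measure about 45 mm above the reported TCP when open, and the lateral offset is nil. So a lid grasp needs the reported TCP at about 4 mm.

Emit:
{"name": "move_arm", "arguments": {"deltas": [[[0, 0, 0, -1, 3.5, 40, 1], [0, 0, 0, -1, 3.5, 80, 1], [0, 0, 0, -1, 3.5, 100, 1], [0, 0, 0, -1, 3.5, 110, 1], [0, 0, 0, -1, 3.5, 110, 1], [0, 0, 0, -1, 3.5, 110, 0.4], [0, 0, 0, -1, 3.5, 110, -0.1], [0, 0, 0, -1, 3.5, 110, -1], [0, 0, 0, -1, 3.5, 110, -1], [0, 0, 0, -1, 3.5, 110, -1], [0, 0, 0, -1, 3.5, 110, -1]]], "grip_force": 30}}

```text
t: 7.45
tcp_pos: [0.5682, -0.3395, 0.0064]
tool_rot: [[0.0, 1.0, 0.002], [1.0, -0.0, -0.001], [-0.001, 0.002, -1.0]]
force: [-0.7, 0.1, 5.5]
opening: 0.0456
gripper_force: 30.9
```

Emit:
{"name": "move_arm", "arguments": {"deltas": [[[0, 0, 0, 0, 0, -10, -1], [0, 0, 0, 0, 0, -35, -1], [0, 0, 0, 0, 0, -70, -1], [0, 0, 0, 35, -13, -80, -1], [0, 0, 0, 80, -30, -80, -1], [0, 0, 0, 125, -47, -80, -1], [0, 0, 0, 170, -64, -80, -1], [0, 0, 0, 210, -80, -80, -1], [0, 0, 0, 237, -90, -80, -1], [0, 0, 0, 246, -93, -80, -1], [0, 0, 0, 246, -93, -80, -1], [0, 0, 0, 246, -93, -80, -1]]]}}

```text
t: 8.95
tcp_pos: [0.4748, -0.0939, 0.0848]
tool_rot: [[0.001, 1.0, -0.0], [1.0, -0.001, -0.0], [-0.0, -0.0, -1.0]]
force: [-0.4, -0.2, -1.8]
opening: 0.0451
gripper_force: 31.1
```

```bash
python3 red.py red 6
```

```text
8.95 [ 0.4748 -0.0939  0.0848] [-0.35188552 -0.18447113 -1.77838826]
red 510 top z 0.1461 lid-top mean [ 0.4769 -0.0919  0.1449] n 221 x 0.457 0.5 y -0.117 -0.072
red 306 top z 0.1509 lid-top mean [0.7761 0.4082 0.1744] n 17 x 0.228 0.814 y 0.388 0.682
finger -x tip z-tcp 0.0257 x-tcp [-0.027 -0.002] y-tcp [0.004 0.019]
finger +x tip z-tcp 0.0355 x-tcp [0.004 0.036] y-tcp [0.005 0.018]
```

View pics/side6.png

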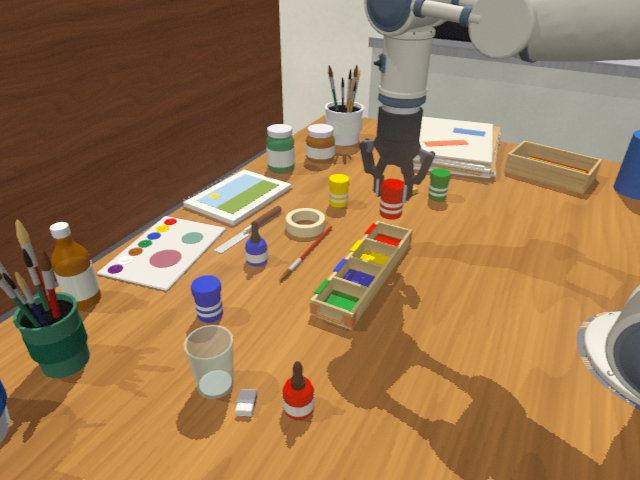

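The side view shows the red jar held upright at (391,198) above the red bay, with its lid top measured at 0.145. Lowering.

Emit:
{"name": "move_arm", "arguments": {"deltas": [[[0, 0, 0, 0, 0.5, 15, -1], [0, 0, 0, 0, 0.5, 32, -1], [0, 0, 0, 0, 0.5, 47, -1], [0, 0, 0, 0, 0.5, 58, -1], [0, 0, 0, 0, 0.5, 63, -1], [0, 0, 0, 0, 0.5, 65, -1], [0, 0, 0, 0, 0.5, 67, -1], [0, 0, 0, 0, 0.5, 68, -1], [0, 0, 0, 0, 0.5, 68, -1], [0, 0, 0, 0, 0.5, 68, -1]]]}}

```text
t: 10.25
tcp_pos: [0.4751, -0.093, 0.017]
tool_rot: [[0.0, 1.0, 0.0], [1.0, -0.0, -0.0], [-0.0, 0.0, -1.0]]
force: [-0.7, 0.7, -2.0]
opening: 0.0451
gripper_force: 31.1
```

Emit:
{"name": "move_arm", "arguments": {"deltas": [[[0, 0, 0, 0, 0, 1, -1], [0, 0, 0, 0, 0, 2, -1], [0, 0, 0, 0, 0, 2, -1], [0, 0, 0, 0, 0, 2, -1]]]}}

```text
t: 10.75
tcp_pos: [0.4753, -0.0931, 0.0164]
tool_rot: [[0.0, 1.0, 0.001], [1.0, -0.0, -0.0], [-0.0, 0.001, -1.0]]
force: [-4.2, 0.6, 7.2]
opening: 0.0454
gripper_force: 31.7
```

Emit:
{"name": "move_arm", "arguments": {"deltas": [[[0, 0, 0, 0, 0, 0, -0.1], [0, 0, 0, 0, 0, 0, 0.2], [0, 0, 0, 0, 0, 0, 0.6], [0, 0, 0, 0, 0, 0, 1], [0, 0, 0, 0, 0, -15, 1], [0, 0, 0, 0, 0, -45, 1], [0, 0, 0, -10, 15, -65, 1], [0, 0, 0, -40, 55, -65, 1], [0, 0, 0, -72, 100, -65, 1], [0, 0, 0, -102, 140, -65, 1], [0, 0, 0, -120, 165, -65, 1], [0, 0, 0, -120, 165, -65, 1]]]}}

```text
t: 12.25
tcp_pos: [0.6409, -0.2142, 0.0794]
tool_rot: [[0.001, 1.0, -0.001], [1.0, -0.001, 0.0], [0.0, -0.001, -1.0]]
force: [0.4, -0.3, 0.6]
opening: 0.0854
gripper_force: 0.0
```

```bash
python3 red.py red 7; python3 red.py yellow 7
```

```text
12.25 [ 0.6409 -0.2142  0.0794] [ 0.3953045  -0.29988809  0.59429687]
red 442 top z 0.0782 lid-top mean [ 0.4751 -0.0877  0.0788] n 215 x 0.228 0.498 y -0.114 0.682
red 307 top z 0.1496 lid-top mean [0.8104 0.3912 0.1507] n 16 x 0.804 0.813 y 0.388 0.396
finger -x tip z-tcp 0.0516 x-tcp [-0.054 -0.042] y-tcp [0.003 0.012]
finger +x tip z-tcp 0.0473 x-tcp [0.044 0.057] y-tcp [-0.003  0.012]
12.3 [ 0.6402 -0.2133  0.0798] [-0.126316    0.23208831  0.24494471]
yellow 349 top z 0.068 lid-top mean [ 0.6413 -0.2121  0.0667] n 156 x 0.62 0.663 y -0.237 -0.19
finger -x tip z-tcp 0.052 x-tcp [-0.054 -0.042] y-tcp [0.001 0.012]
finger +x tip z-tcp 0.0468 x-tcp [0.043 0.057] y-tcp [-0.004  0.012]
```

Emit:
{"name": "move_arm", "arguments": {"deltas": [[[0, 0, 0, 0, 0, 30, 1], [0, 0, 0, 0, 0, 60, 1], [0, 0, 0, 0, 0, 73, 1], [0, 0, 0, 0, 0, 73, 1], [0, 0, 0, 0, 0, 73, 0.4], [0, 0, 0, 0, 0, 73, -0.1], [0, 0, 0, 0, 0, 73, -1], [0, 0, 0, 0, 0, 73, -1], [0, 0, 0, 0, 0, 73, -1], [0, 0, 0, 0, 0, 73, -1]]]}}

```text
t: 13.6
tcp_pos: [0.6408, -0.2133, 0.0086]
tool_rot: [[0.0, 1.0, 0.002], [1.0, -0.0, -0.001], [-0.001, 0.002, -1.0]]
force: [-0.1, 0.6, 5.5]
opening: 0.0449
gripper_force: 30.6
```

Emit:
{"name": "move_arm", "arguments": {"deltas": [[[0, 0, 0, 0, 0, -10, -1], [0, 0, 0, 0, 0, -40, -1], [0, 0, 0, 0, 0, -80, -1], [0, 0, 0, 20, 0, -97, -1], [0, 0, 0, 60, -30, -97, -1], [0, 0, 0, 100, -65, -97, -1], [0, 0, 0, 140, -105, -97, -1], [0, 0, 0, 170, -140, -97, -1], [0, 0, 0, 187, -160, -97, -1], [0, 0, 0, 190, -165, -97, -1], [0, 0, 0, 190, -165, -97, -1], [0, 0, 0, 190, -165, -97, -1]]]}}

```text
t: 15.1
tcp_pos: [0.4754, -0.0234, 0.1035]
tool_rot: [[0.001, 1.0, -0.0], [1.0, -0.001, -0.0], [-0.0, -0.0, -1.0]]
force: [-0.2, 0.3, -1.7]
opening: 0.045
gripper_force: 31.3
```

```bash
python3 red.py yellow 8
```

```text
15.1 [ 0.4754 -0.0234  0.1035] [-0.20936493  0.31118921 -1.66804717]
yellow 549 top z 0.1629 lid-top mean [ 0.4734 -0.0115  0.1675] n 259 x 0.228 0.498 y -0.049 0.682
finger -x tip z-tcp 0.0233 x-tcp [-0.028 -0.003] y-tcp [0.005 0.019]
finger +x tip z-tcp 0.0358 x-tcp [0.003 0.035] y-tcp [0.005 0.019]
```

Emit:
{"name": "move_arm", "arguments": {"deltas": [[[0, 0, 0, 0, 0.5, 20, -1], [0, 0, 0, 0, 0.5, 42, -1], [0, 0, 0, 0, 0.5, 62, -1], [0, 0, 0, 0, 0.5, 75, -1], [0, 0, 0, 0, 0.5, 81, -1], [0, 0, 0, 0, 0.5, 83.5, -1], [0, 0, 0, 0, 0.5, 85, -1], [0, 0, 0, 0, 0.5, 86, -1], [0, 0, 0, 0, 0.5, 86, -1], [0, 0, 0, 0, 0.5, 86, -1]]]}}

```text
t: 16.4
tcp_pos: [0.476, -0.023, 0.0185]
tool_rot: [[0.0, 1.0, 0.001], [1.0, -0.0, -0.0], [-0.0, 0.001, -1.0]]
force: [0.5, -0.1, 2.9]
opening: 0.0451
gripper_force: 31.4
```

Emit:
{"name": "move_arm", "arguments": {"deltas": [[[0, 0, 0, 0, 0, 0, -0.1], [0, 0, 0, 0, 0, 0, 0.2], [0, 0, 0, 0, 0, 0, 0.6], [0, 0, 0, 0, 0, 0, 1], [0, 0, 0, 0, 0, -20, 1], [0, 0, 0, 0, 0, -55, 1], [0, 0, 0, 20, 15, -68, 1], [0, 0, 0, 60, 45, -68, 1], [0, 0, 0, 100, 74, -68, 1], [0, 0, 0, 145, 107, -68, 1], [0, 0, 0, 190, 140, -68, 1], [0, 0, 0, 225, 166, -68, 1]]]}}

```text
t: 17.9
tcp_pos: [0.6423, 0.204, 0.0851]
tool_rot: [[-0.001, 1.0, -0.001], [1.0, 0.001, -0.0], [-0.0, -0.001, -1.0]]
force: [0.8, -0.8, -0.4]
opening: 0.0857
gripper_force: 0.0
```

Emit:
{"name": "move_arm", "arguments": {"deltas": [[[0, 0, 0, 20, 15, 0, 1], [0, 0, 0, 28, 21, 0, 1], [0, 0, 0, 28, 21, 0, 1], [0, 0, 0, 28, 21, 0, 1]]]}}

```text
t: 18.4
tcp_pos: [0.6622, 0.229, 0.086]
tool_rot: [[0.001, 1.0, -0.0], [1.0, -0.001, -0.0], [-0.0, -0.0, -1.0]]
force: [0.1, -0.3, 0.4]
opening: 0.0854
gripper_force: 0.0
```

```bash
python3 red.py blue 9
```

```text
18.4 [0.6622 0.229  0.086 ] [ 0.10537058 -0.31996877  0.35802356]
blue 383 top z 0.0684 lid-top mean [0.665  0.2307 0.0667] n 377 x 0.643 0.687 y 0.209 0.252
finger -x tip z-tcp 0.051 x-tcp [-0.055 -0.043] y-tcp [-0.004  0.011]
finger +x tip z-tcp 0.0462 x-tcp [0.043 0.054] y-tcp [-0.009  0.011]
```

Emit:
{"name": "move_arm", "arguments": {"deltas": [[[0, 0, 0, 0.5, 0.5, 30, 1], [0, 0, 0, 0.5, 0.5, 65, 1], [0, 0, 0, 0.5, 0.5, 79, 1], [0, 0, 0, 0.5, 0.5, 79, 1], [0, 0, 0, 0.5, 0.5, 79, 0.4], [0, 0, 0, 0.5, 0.5, 79, -0.1], [0, 0, 0, 0.5, 0.5, 79, -1], [0, 0, 0, 0.5, 0.5, 79, -1], [0, 0, 0, 0.5, 0.5, 79, -1], [0, 0, 0, 0.5, 0.5, 79, -1]]]}}

```text
t: 19.7
tcp_pos: [0.664, 0.2308, 0.0088]
tool_rot: [[-0.0, 1.0, 0.003], [1.0, 0.0, 0.001], [0.001, 0.003, -1.0]]
force: [-0.4, -0.0, 6.6]
opening: 0.0452
gripper_force: 30.4
```

Emit:
{"name": "move_arm", "arguments": {"deltas": [[[0, 0, 0, 0, 0, -10, -1], [0, 0, 0, 0, 0, -40, -1], [0, 0, 0, 0, 0, -80, -1], [0, 0, 0, -18, -18, -97, -1], [0, 0, 0, -50, -51, -97, -1], [0, 0, 0, -85, -87, -97, -1], [0, 0, 0, -120, -122, -97, -1], [0, 0, 0, -152, -155, -97, -1], [0, 0, 0, -176, -180, -97, -1], [0, 0, 0, -184, -188, -97, -1], [0, 0, 0, -184, -188, -97, -1], [0, 0, 0, -184, -188, -97, -1]]]}}

```text
t: 21.2
tcp_pos: [0.4756, 0.0472, 0.1038]
tool_rot: [[-0.001, 1.0, 0.0], [1.0, 0.001, 0.0], [0.0, 0.0, -1.0]]
force: [0.3, 0.6, -0.5]
opening: 0.0452
gripper_force: 31.4
```

```bash
python3 red.py blue 10
```

```text
21.2 [0.4756 0.0472 0.1038] [ 0.31898069  0.59333956 -0.45931603]
blue 256 top z 0.163 lid-top mean [0.4768 0.0475 0.1618] n 255 x 0.458 0.498 y 0.026 0.068
finger -x tip z-tcp 0.0224 x-tcp [-0.028 -0.003] y-tcp [0.003 0.019]
finger +x tip z-tcp 0.0241 x-tcp [0.002 0.035] y-tcp [0.005 0.019]
```

View pics/side10.png

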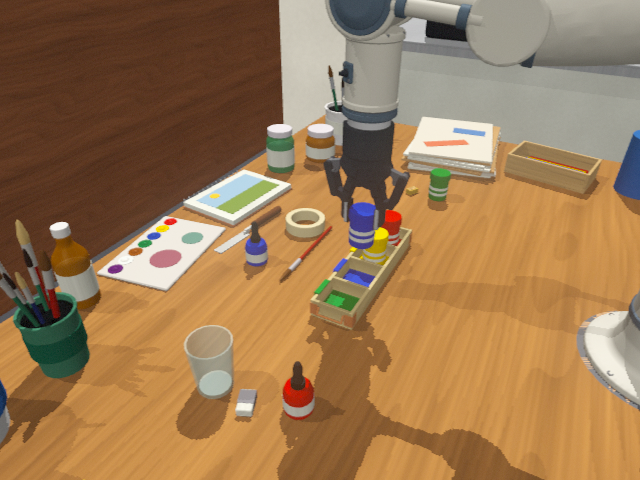

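The side view shows red (392,228) and yellow (375,246) standing in their bays. The blue jar at (362,225) is upright above the blue bay. Lowering.

Emit:
{"name": "move_arm", "arguments": {"deltas": [[[0, 0, 0, -0.5, 0.5, 20, -1], [0, 0, 0, -0.5, 0.5, 42, -1], [0, 0, 0, -0.5, 0.5, 62, -1], [0, 0, 0, -0.5, 0.5, 75, -1], [0, 0, 0, -0.5, 0.5, 81, -1], [0, 0, 0, -0.5, 0.5, 83.5, -1], [0, 0, 0, -0.5, 0.5, 85, -1], [0, 0, 0, -0.5, 0.5, 86, -1], [0, 0, 0, -0.5, 0.5, 86.5, -1], [0, 0, 0, -0.5, 0.5, 86.5, -1]]]}}

```text
t: 22.5
tcp_pos: [0.4761, 0.046, 0.0187]
tool_rot: [[-0.0, 1.0, 0.002], [1.0, 0.0, 0.0], [0.0, 0.002, -1.0]]
force: [-1.4, 0.4, 5.0]
opening: 0.045
gripper_force: 31.9
```

Emit:
{"name": "move_arm", "arguments": {"deltas": [[[0, 0, 0, 0, 0, 0, -0.1], [0, 0, 0, 0, 0, 0, 0.2], [0, 0, 0, 0, 0, 0, 0.6], [0, 0, 0, 0, 0, 0, 1], [0, 0, 0, 0, 0, -20, 1], [0, 0, 0, 0, 0, -60, 1], [0, 0, 0, -10, -1, -75, 1], [0, 0, 0, -50, -4, -75, 1], [0, 0, 0, -95, -7, -75, 1], [0, 0, 0, -140, -11, -75, 1], [0, 0, 0, -185, -14, -75, 1], [0, 0, 0, -230, -18, -75, 1]]]}}

```text
t: 24.0
tcp_pos: [0.4567, -0.1859, 0.0914]
tool_rot: [[0.0, 1.0, -0.001], [1.0, -0.0, 0.0], [0.0, -0.001, -1.0]]
force: [-0.2, 0.7, 0.5]
opening: 0.0854
gripper_force: 0.0
```

Emit:
{"name": "move_arm", "arguments": {"deltas": [[[0, 0, 0, -45, -4, 0, 1], [0, 0, 0, -90, -7, 0, 1], [0, 0, 0, -130, -10, 0, 1], [0, 0, 0, -160, -12, 0, 1], [0, 0, 0, -168, -13, 0, 1], [0, 0, 0, -168, -13, 0, 1], [0, 0, 0, -168, -13, 0, 1]]]}}

```text
t: 24.88
tcp_pos: [0.4446, -0.351, 0.0921]
tool_rot: [[-0.001, 1.0, -0.0], [1.0, 0.001, 0.001], [0.001, -0.0, -1.0]]
force: [0.5, 0.8, -0.9]
opening: 0.0854
gripper_force: 0.0
```

```bash
python3 red.py green 11
```

```text
24.875 [ 0.4446 -0.351   0.0921] [ 0.463667    0.81477493 -0.87803554]
green 104 top z 0.0686 lid-top mean [ 0.446  -0.3412  0.0716] n 104 x 0.228 0.469 y -0.37 0.682
finger -x tip z-tcp 0.0508 x-tcp [-0.054 -0.042] y-tcp [-0.003  0.012]
finger +x tip z-tcp 0.0497 x-tcp [0.044 0.058] y-tcp [-0.004  0.012]
```

Emit:
{"name": "move_arm", "arguments": {"deltas": [[[0, 0, 0, -1, 1, 30, 1], [0, 0, 0, -1, 1, 70, 1], [0, 0, 0, -1, 1, 85, 1], [0, 0, 0, -1, 1, 85, 1], [0, 0, 0, -1, 1, 85, 0.4], [0, 0, 0, -1, 1, 85, -0.1], [0, 0, 0, -1, 1, 85, -1], [0, 0, 0, -1, 1, 85, -1], [0, 0, 0, -1, 1, 85, -1], [0, 0, 0, -1, 1, 85, -1]]]}}

```text
t: 26.18
tcp_pos: [0.4463, -0.3537, 0.0092]
tool_rot: [[0.0, 1.0, 0.002], [1.0, -0.0, -0.002], [-0.002, 0.002, -1.0]]
force: [-0.5, 0.8, 6.5]
opening: 0.045
gripper_force: 30.6
```

Emit:
{"name": "move_arm", "arguments": {"deltas": [[[0, 0, 0, 0, 0, -10, -1], [0, 0, 0, 0, 0, -40, -1], [0, 0, 0, 0, 0, -80, -1], [0, 0, 0, 10, 1, -115, -1], [0, 0, 0, 45, 3, -125, -1], [0, 0, 0, 90, 6, -125, -1], [0, 0, 0, 135, 9, -125, -1], [0, 0, 0, 180, 12, -125, -1], [0, 0, 0, 225, 15, -125, -1], [0, 0, 0, 270, 18, -125, -1], [0, 0, 0, 310, 21, -125, -1], [0, 0, 0, 350, 24, -125, -1]]]}}

```text
t: 27.68
tcp_pos: [0.4692, -0.0016, 0.1325]
tool_rot: [[-0.0, 1.0, -0.0], [1.0, 0.0, -0.0], [-0.0, -0.0, -1.0]]
force: [0.6, -1.0, -0.7]
opening: 0.0454
gripper_force: 31.1
```

Emit:
{"name": "move_arm", "arguments": {"deltas": [[[0, 0, 0, 40, 2, 0, -1], [0, 0, 0, 80, 4, 0, -1], [0, 0, 0, 110, 6, 0, -1], [0, 0, 0, 120, 7, 0, -1], [0, 0, 0, 120, 7, 0, -1], [0, 0, 0, 120, 7, 0, -1], [0, 0, 0, 120, 7, 0, -1]]]}}

```text
t: 28.55
tcp_pos: [0.4766, 0.1161, 0.1323]
tool_rot: [[0.001, 1.0, 0.0], [1.0, -0.001, -0.0], [-0.0, 0.0, -1.0]]
force: [0.7, 0.3, -2.2]
opening: 0.0451
gripper_force: 31.1
```

```bash
python3 red.py green 12
```

```text
28.55 [0.4766 0.1161 0.1323] [ 0.72025616  0.297658   -2.18871899]
green 515 top z 0.1909 lid-top mean [0.4774 0.1198 0.1907] n 343 x 0.228 0.499 y 0.095 0.682
finger -x tip z-tcp 0.0218 x-tcp [-0.028 -0.004] y-tcp [0.003 0.019]
finger +x tip z-tcp 0.0253 x-tcp [0.003 0.036] y-tcp [0.005 0.02 ]
```

Emit:
{"name": "move_arm", "arguments": {"deltas": [[[0, 0, 0, 0.5, 0, 25, -1], [0, 0, 0, 0.5, 0, 60, -1], [0, 0, 0, 0.5, 0, 88, -1], [0, 0, 0, 0.5, 0, 102, -1], [0, 0, 0, 0.5, 0, 109, -1], [0, 0, 0, 0.5, 0, 111.5, -1], [0, 0, 0, 0.5, 0, 113, -1], [0, 0, 0, 0.5, 0, 114, -1], [0, 0, 0, 0.5, 0, 114.5, -1], [0, 0, 0, 0.5, 0, 114.5, -1]]]}}

```text
t: 29.85
tcp_pos: [0.4771, 0.1177, 0.0192]
tool_rot: [[-0.0, 1.0, 0.002], [1.0, 0.0, 0.0], [0.0, 0.002, -1.0]]
force: [-2.9, -0.6, 5.5]
opening: 0.0452
gripper_force: 31.6
```

Contact felt. I'll release, lift, and move clear so I can take a final look.

Emit:
{"name": "move_arm", "arguments": {"deltas": [[[0, 0, 0, 0, 0, 0, -0.1], [0, 0, 0, 0, 0, 0, 0.2], [0, 0, 0, 0, 0, 0, 0.6], [0, 0, 0, 0, 0, 0, 1], [0, 0, 0, 0, 0, -20, 1], [0, 0, 0, 0, 0, -60, 1], [0, 0, 0, 10, 0, -110, 1], [0, 0, 0, 50, -10, -150, 1], [0, 0, 0, 95, -20, -165, 1], [0, 0, 0, 140, -30, -165, 1], [0, 0, 0, 180, -40, -165, 1], [0, 0, 0, 200, -45, -165, 1]]]}}

```text
t: 31.35
tcp_pos: [0.4308, 0.3192, 0.1824]
tool_rot: [[-0.002, 1.0, -0.001], [1.0, 0.002, -0.0], [-0.0, -0.001, -1.0]]
force: [-0.2, 0.2, 0.0]
opening: 0.0853
gripper_force: 0.0
```

```bash
python3 look.py 13 top side
python3 - <<'E'
import cv2,numpy as np
a=cv2.imread('pics/top13.png')[130:400,90:490];b=cv2.imread('pics/side13.png')[130:400,190:590]
cv2.imwrite('pics/end.png',np.vstack([a,b]))
E
```

```text
31.35 [0.4308 0.3192 0.1824]
top red 508 [ 0.4733 -0.0929  0.0759] z95 0.0785
top yellow 477 [ 0.4751 -0.0234  0.0761] z95 0.0785
top blue 503 [0.475  0.0452 0.076 ] z95 0.0786
top green 498 [0.4755 0.118  0.0762] z95 0.0785
side red 370 [ 0.474  -0.0856  0.0716] z95 0.0776
side red 280 [0.7848 0.4015 0.1143] z95 0.1343
side yellow 222 [ 0.4657 -0.021   0.0714] z95 0.0775
side green 120 [0.49   0.1262 0.0758] z95 0.0777
```

View pics/end.png

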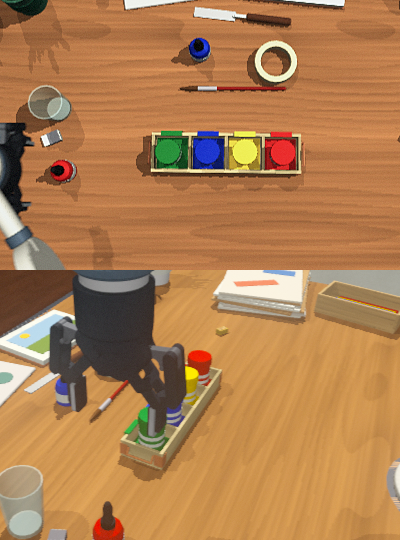

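The picture shows all four jars upright in their own bays, at crop (168,152), (207,152), (245,152) and (283,152), with lid tops at 76 mm. Both inks stand untouched at (199,48) and (62,171), and the gripper is clear.

```bash
python3 -c "
from rig import *
print(job_done())"
```

```text
the job is handed in; nothing more can be done
None
```

All four jars stand upright in the bays of their own colours and both ink bottles are where they were; the first try at the red jar missed and briefly tilted it, but it rocked back upright and was then placed normally.

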